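# Fit the lost control knob on the tray sealer and keep it pressed in

## Robot

A 7-joint arm with a two-finger parallel gripper is mounted at the origin on the work surface. World frame = base frame: x ahead of the robot, y to its left, z up, the work surface at z = 0. Lengths are in m, angles in rad, forces in N, time in s.
With the tool pointing down it reaches from about 0.4 to 0.85 m from the base axis. Payload 4.5 kg.
Tool frame: the origin (TCP) lies between the finger pads; the fingertips stand 11 mm ahead of it and the grasp point (between the pads) lies 8 mm behind it (r.tip_reach is the distance from the TCP to the fingertips, in m); x points along the fingers, y is the direction in which the jaws open and shut, and the axes are right-handed (so a half turn about x gives the same grasp; the last joint's range is limited). The gripper opens to 88 mm and grips with 3 to 60 N. Pads are 18 mm wide; open, the fingers measure 123 mm over their backs; the gripper's body (75 mm by 187 mm) begins 45 mm behind the grasp point.
Start: joints at [1.182, 0.689, -0.195, 1.565, 0.157, 0.902, -0.215], TCP at [0.256, -0.57, 0.25] pointing down, gripper open.
Joint ranges: [-3.01, 3.01], [-0.46, 2.08], [-1.47, 1.51], [0.13, 2.56], [-1, 4.14], [0.04, 2.09], [-2.66, 2.66]. Speed limits (rad/s): [2.57, 2.57, 3.14, 3.14, 3.14, 3.14, 3.14].

## Interface

Orientations are given as a unit quaternion [x, y, z, w].
In Python, from plant import r gives the robot as it stands.
- The arm moves only by the tool drive_tool, never from a script. Its argument "deltas" is a list of rows, each a list of 3 entries, a list of its own where there are three numbers: the turn, a rotation vector about the tool's x, y, z in degrees, then the shift along the tool's x, y, z in cm, then the finger opening in cm, from 0 to 8.81. A call has 1 to 12 rows; each row shifts and turns the commanded pose from where the row before left it, along the tool's axes as they then stand; what a row does not reach is not made up. A row lasts 1/12 s, in which the tool goes at most 41.7 mm and 7.16 degrees, less where a joint would pass 70% of its speed; a pose out of reach is approached as far as the arm can. A call is refused whole if a number of a shift passes 4.17 or a number of a turn 7.16, either way. A call with a gripper value outside its range is refused whole. The fingers move at their own pace and stop on an object; "force" is the grip in N (left out, the last holds). Time passes only in rows, so rows that do not move let the fingers close. It gives the time, the measured TCP pose, the force and the opening at its end, in the units of the state.
- r.get_state(): the state, without advancing time (a new reading comes with each control period).
- r.snapshot(name): name is "scene" or "top" or "wrist"; returns a dict with "color" (400x640x3 uint8, red, green, blue), "fov_y" (degrees; the focal length in pixels is half the picture's height over the tangent of half this angle, whatever the lens; pixels are square), "cx", "cy" (the principal point, pixels), "extrinsics" (4x4, takes a point from world to camera coordinates); the wrist camera has in their place "tool_from_camera" (4x4, takes a point from camera to tool coordinates, whose origin is the TCP and whose axes are the tool frame's). Camera axes: x right, y up, looking along -z (the intrinsics and any distortion apply to the point x, -y, -z); pixel columns grow to the right and rows downward; lengths in m; the calibration is good to about 2 mm. A picture is of the moment at which its call begins: read the wrist's pose just before it. There is no depth.
- r.finish_job(): hands the job in, once; it reports no verdict.
The state is a dict: "clock": time; "q": joint angles; "qd": joint speeds; "joint_torque": joint torques, N m; "tool_pos": TCP position; "eef_rot": TCP orientation; "contact_force": force on the tool from outside, world axes, zero at the start; "moment": the same for the moment, N m; "opening": opening from 0.0 (shut) to 1.0 (fully open).
Only numpy, scipy, OpenCV 4.12 (cv2) and the standard library are available. Lean on these libraries where they do the work, as an engineer would, in place of code of your own. Each camera call takes 0.05 s, during which the arm holds its last target. There are 200 camera calls.

## Task

The tray sealer on the packing counter has lost one of its two control knobs. Pick up the black bar knob with the pointer, turn it so that its D-shaped bore matches the bare D-shaped spindle on the sealer, push it fully home on the spindle, then press knob and spindle in against the spring as far as they go. Finish while still holding the knob pressed in, do not let go, and leave everything else on the counter where it is.

Things in the scene. Friction and masses are not known exactly. Their poses are not given: they have to be found in the camera images.
- knob: the loose black bar knob, bore down on the counter, about 60 g (varies). Parallel-sided bar grip 52 (x) x 28 (y) mm, 42 mm high, on a round skirt 52 mm across, 8 mm high (grip the sides above it). Pointer nose on the +x side, 36 mm from the axis, 38 mm high; white line on top from the middle to the nose. Origin: centre of the underside, on the bore's axis; z up
- knob_bore (a point): closed end of the D-shaped blind bore in the knob's underside, on its axis, 26 mm above the underside; axes as the knob's. The bore is 15.6 mm across, its flat 3.8 mm from the axis on the +x side (the pointer's side). On a fully fitted knob this point meets spindle_tip
- spindle_tip (a point): top centre of the bare, upright steel D-spindle, 36 mm above the sealer's deck when out. 14 mm across, one flat 3 mm from the axis; this point's x axis looks out of the flat; the top 3 mm taper in. It does not turn. The fitted knob's pointer points where the flat faces; its underside is then 10 mm above the deck, before pressing in
- spindle (a joint): how far the spindle is pressed down into the sealer, m: 0 = out, 0.007 = pressed in to the stop. A spring pushes it out: about 2.4 N to start, 8 N at the stop
- sealer: the tray sealer, a low white machine fixed to the counter, 280 (x) x 300 (y) mm, deck 70 mm above the counter; behind (its x from 5 to 135 mm) a steel block stands 26 mm above the deck. Origin: centre of the underside. Two controls stand on the deck at its x = -72 mm, y = +70 and -70 mm; the bare spindle may be at either
- fitted_knob: the other control, a round black knob already fitted, 42 mm across, 25 mm high, fixed to the deck; origin under its centre on the deck
- round_cap: bystander: small round black plastic cap, 38 mm across, 22 mm high, plain round without bar or pointer; origin under its centre
- tape_roll: bystander: clear roll of tape lying flat, 92 mm across, 48 mm high; origin under its centre
- tray_stack: bystander: stack of clear and white food trays, 144 x 144 x 104 mm; origin under its centre
- pen_cup: bystander: grey cup, 72 mm across, 85 mm high; origin under its centre
- card_terminal: bystander: black card terminal lying flat, 150 (x) x 75 (y) x 33 mm; origin under its centre
- label_carton: bystander: cardboard carton 90 (x) x 90 (y) x 70 mm; origin under its centre
- scanner: bystander: black hand scanner on a round-footed stand, 90 mm across, 153 mm high; origin under its foot's centre
There are look-alikes about, which are no part of the job. What is shaped like the knob but blue or brown is not meant.

How it is judged:
On the way:
1. the knob has been lifted clear of the counter, its underside over 40 mm up (height (world z) of knob above 0.04 m), for 0.1 s.
At the end, for the whole second after the job is handed in: the knob is fully on the spindle (bore's end within 4 mm of the tip, 2.5 mm sideways), pointer in line with the flat within 0.25 rad, upright within 0.12 rad, spindle pressed in more than 4.5 mm of its 7, knob at rest (under 20 mm/s), the fingers or arm still on it with over 1 N (distance between knob_bore and spindle_tip below 0.004 m and horizontal distance between knob_bore and spindle_tip below 0.0025 m and angle between the x axis of knob and the x axis of spindle_tip, either way round below 0.25 rad and angle between knob's own z axis and vertical below 0.12 rad and value of joint spindle above 0.0045 m and (contact force between knob and the fingers above 1 N or contact force between knob and the arm above 1 N) and linear speed of knob below 0.02 m/s); the arm keeps its last pose, push and grip.
It fails at once if another thing on the counter is moved by more than 30 mm (distance of any of round_cap, tape_roll, tray_stack, pen_cup, card_terminal, label_carton, scanner from where it was at the start of the episode above 0.03 m).
It also fails if it takes over 38 s, if anything falls off the work surface, if the arm or the gripper's body presses on something with over 40 N, if the wrist force passes 120 N, or if a joint passes its speed limit or range.

## Working session

There is one attempt and no reset: what is moved stays moved. The work goes in short steps, Python scripts to look and compute and a tool call to move; the robot and the scene stay as the last step left them, time stands still between calls to the robot, and variables do not carry over. Pictures are saved under pics/ and viewed, about 8 in all and at most 12, crops included, and the job is handed in when it is done.

Besides the shell and the picture viewer there is one more tool, called after ">>>" in YAML: its name, and indented under it one key for each argument. drive_tool: Moves the arm, as the interface text tells. Its arguments: {"type":"object","properties":{"deltas":{"type":"array","items":{"type":"array"}},"force":{"type":"number"}},"required":["deltas"]}

```bash
ls; mkdir -p pics; cat > h.py <<'E'
import numpy as np, cv2
from plant import r
from scipy.spatial.transform import Rotation as R
def snap(n,f=None):
    st=r.get_state(); s=r.snapshot(n)
    if f: cv2.imwrite('pics/'+f,s['color'][:,:,::-1])
    if n=='wrist':
        T=np.eye(4);T[:3,:3]=R.from_quat(st['eef_rot']).as_matrix();T[:3,3]=st['tool_pos']
        W=T@s['tool_from_camera']
    else: W=np.linalg.inv(s['extrinsics'])
    s['W']=W; s['f']=200/np.tan(np.radians(s['fov_y'])/2)
    return s
def px2w(s,u,v,z):
    d=s['W'][:3,:3]@np.array([(u-s['cx'])/s['f'],-(v-s['cy'])/s['f'],-1]); c=s['W'][:3,3]
    return c+d*(z-c[2])/d[2]
def w2px(s,p):
    c=np.linalg.inv(s['W'])@np.append(p,1); return s['cx']-s['f']*c[0]/c[2], s['cy']+s['f']*c[1]/c[2]
E
python3 - <<'E'
from h import *
import pickle
for n in('top','scene'):
    s=snap(n,n+'.png'); pickle.dump(s,open(n+'.pkl','wb')); print({k:v for k,v in s.items() if k!='color'})
print(r.get_state())
E
```

```text
pics
{'fov_y': 44.495290417391956, 'cx': 314.8876354947548, 'cy': 193.3111260684978, 'extrinsics': array([[-1.11489324e-02, -9.99873493e-01, -1.13446040e-02,
        -4.42729429e-04],
       [ 9.83908908e-01, -1.29927608e-02,  1.78197778e-01,
        -5.63782582e-01],
       [-1.78322633e-01, -9.17534194e-03,  9.83929292e-01,
        -1.41111426e+00],
       [ 0.00000000e+00,  0.00000000e+00,  0.00000000e+00,
         1.00000000e+00]]), 'W': array([[-0.01114893,  0.98390891, -0.17832263,  0.30307216],
       [-0.99987349, -0.01299276, -0.00917534, -0.02071522],
       [-0.0113446 ,  0.17819778,  0.98392929,  1.48889644],
       [ 0.        ,  0.        ,  0.        ,  1.        ]]), 'f': np.float64(488.9224539068568)}
{'fov_y': 47.8871443083473, 'cx': 314.28502587877, 'cy': 201.72044296515216, 'extrinsics': array([[ 0.30834378,  0.95125285, -0.00649049, -0.14377568],
       [-0.59249477,  0.19738313,  0.78101847,  0.25950848],
       [ 0.74422716, -0.23697661,  0.6244742 , -1.73761692],
       [ 0.        ,  0.        ,  0.        ,  1.        ]]), 'W': array([[ 0.30834378, -0.592494
[... 256 characters left out ...]
ock': 0.1, 'q': array([ 1.18181954,  0.68990828, -0.19449798,  1.56621909,  0.15733153,
        0.90250778, -0.21506472]), 'qd': array([ 6.71082329e-04, -2.75209131e-03, -8.02523752e-04, -3.63490200e-03,
        6.60121523e-05, -2.76290002e-04, -8.11648638e-04]), 'joint_torque': array([-3.45975277e-03, -5.28503823e+01, -1.27168324e+00, -1.53841335e+01,
       -5.25834924e-02,  1.98465306e-03,  2.75395979e-05]), 'tool_pos': array([ 0.25615496, -0.56950201,  0.24899015]), 'eef_rot': array([-0.69118191, -0.148958  ,  0.69153502, -0.14784587]), 'contact_force': array([-1.04559798, -0.59605559, -0.02309624]), 'moment': array([-0.01793893,  0.04109702,  0.03132914]), 'opening': 0.9989532947448952}
```

View pics/top.png

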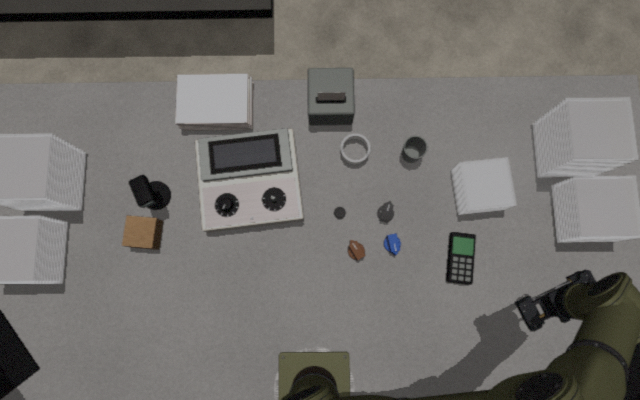

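View pics/scene.png

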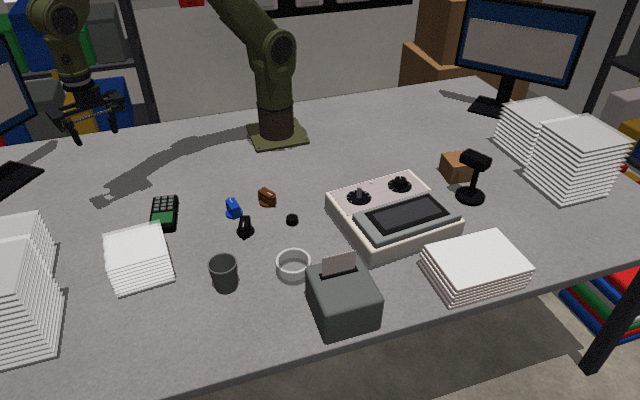

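Top view: the black knob is at about (386,212). It could be confused with the brown knob (356,250), the blue knob (393,244) or the round cap (340,213). The sealer's controls are at (227,205) and (273,199). I'll check them in one enlarged composite.

```bash
python3 - <<'E'
import cv2,numpy as np
t=cv2.imread('pics/top.png');s=cv2.imread('pics/scene.png')
c=lambda i,x,y,w,h:cv2.resize(i[y:y+h,x:x+w],(400,300),interpolation=cv2.INTER_CUBIC)
# top knob (x7.14? 56x42), top controls (100x75), scene
o=np.vstack([np.hstack([c(t,358,191,56,42),c(t,200,165,100,75)]),np.hstack([c(s,217,206,56,42),c(s,335,165,80,60)])])
o=cv2.convertScaleAbs(o,alpha=1.8,beta=15)
cv2.imwrite('pics/c1.png',o)
E
```

```text
(no output)
```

View pics/c1.png

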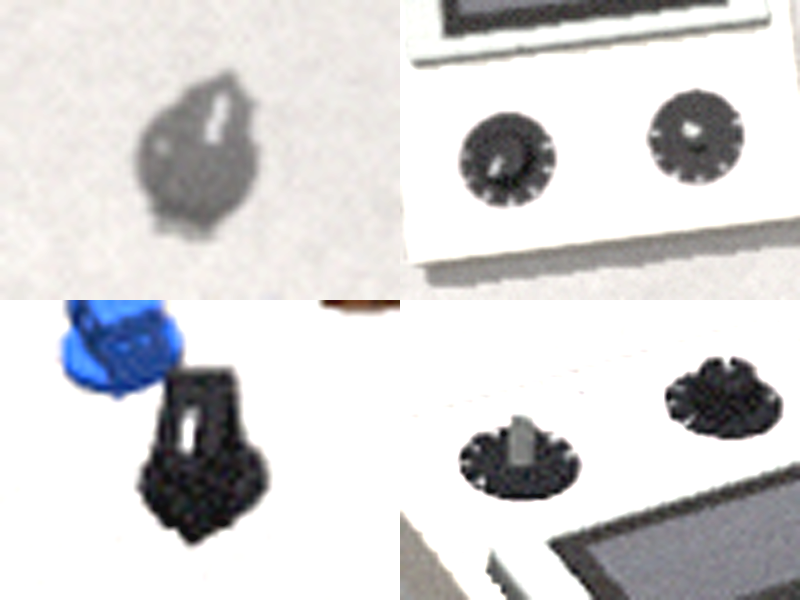

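The crops confirm the black bar knob, with skirt centre near top px (385.6,213.4) and nose near (390.6,201.5). The bare spindle is the right-hand control, with its tip near top px (272.5,197.5).

```bash
python3 - <<'E'
from h import *
import pickle
s=pickle.load(open('top.pkl','rb'));c=pickle.load(open('scene.pkl','rb'))
k=px2w(s,385.6,213.4,.006);n=px2w(s,390.6,201.5,.036);print(k,n,np.degrees(np.arctan2(*(n-k)[1::-1])))
print(px2w(s,272.5,197.5,.106),px2w(c,335+120/5,165+118/5,.106))
print([px2w(s,u,v,.07) for u,v in((197,140),(203,228),(301,219))])
print('other knobs',px2w(s,393,244,.02),px2w(s,356,250,.02),'cap',px2w(s,340,213,.02))
q=r.get_state()['eef_rot'];print(R.from_quat(q).as_matrix())
w=r.snapshot('wrist');print(w['tool_from_camera'],w['fov_y'],w['cx'],w['cy'])
E
```

```text
[ 0.50661293 -0.22219232  0.006     ] [ 0.53837113 -0.23445035  0.036     ] -21.10558026181254
[0.54307988 0.11409703 0.106     ] [0.55034831 0.10783384 0.106     ]
[array([0.72839471, 0.34640808, 0.07      ]), array([0.4616184 , 0.32033282, 0.07      ]), array([0.48446628, 0.03395466, 0.07      ])]
other knobs [ 0.41209667 -0.23898621  0.02      ] [ 0.39554687 -0.12793078  0.02      ] cap [ 0.50766856 -0.08241883  0.02      ]
[[-8.18343477e-04  4.10395347e-01 -9.11907336e-01]
 [ 1.43295324e-03 -9.11906224e-01 -4.10396133e-01]
 [-9.99998638e-01 -1.64256557e-03  1.58175168e-04]]
[[-4.14215531e-04  2.90887632e-01 -9.56757134e-01 -1.35112614e-01]
 [ 9.99999693e-01 -5.15531416e-04 -5.89676415e-04  4.69137104e-04]
 [-6.64767936e-04 -9.56757085e-01 -2.90887329e-01 -7.50327745e-02]
 [ 0.00000000e+00  0.00000000e+00  0.00000000e+00  1.00000000e+00]] 68.59713493235283 314.2535592585816 201.63870928003888
```

>>> drive_tool:
  deltas:
    - [[0,0,0],[0,-1.8,-3.1],8.8]
    - [[0,0,0],[0,-1.8,-3.1],8.8]
    - [[0,0,0],[0,-1.8,-3.1],8.8]
    - [[0,0,0],[0,-1.8,-3.1],8.8]
    - [[0,0,0],[0,-1.8,-3.1],8.8]
    - [[0,0,0],[0,-1.8,-3.1],8.8]
    - [[0,0,0],[0,-1.8,-3.1],8.8]
    - [[0,0,0],[0,-1.8,-3.1],8.8]
    - [[0,0,0],[0,-1.8,-3.1],8.8]
    - [[0,0,0],[0,-1.8,-3.1],8.8]
    - [[0,0,0],[0,-1.8,-3.1],8.8]
    - [[0,0,0],[0,-1.8,-3.1],8.8]

```text
clock: 1.15
tool_pos: [0.5077, -0.2187, 0.2496]
eef_rot: [-0.691, -0.148, 0.692, -0.148]
contact_force: [0.6, -0.6, -0.3]
opening: 0.996
```

>>> drive_tool:
  deltas:
    - [[6.5,0,0],[0,0,0],8.8]
    - [[6.5,0,0],[0,0,0],8.8]
    - [[6.5,0,0],[0,0,0],8.8]
    - [[6.5,0,0],[0,0,0],8.8]
    - [[6.5,0,0],[0,0,0],8.8]
    - [[6.5,0,0],[0,0,0],8.8]
    - [[6.5,0,0],[0,0,0],8.8]
    - [[0,0,0],[0,0,0],8.8]
    - [[0,0,0],[0,0,0],8.8]

```text
clock: 1.9
tool_pos: [0.507, -0.2202, 0.2495]
eef_rot: [-0.695, 0.129, 0.695, 0.129]
contact_force: [-0.1, 0.7, -0.0]
opening: 1.0
```

```bash
python3 - <<'E'
from h import *
import pickle
s=snap('wrist','w1.png');pickle.dump(s,open('w1.pkl','wb'))
st=r.get_state();print(st['q'],st['tool_pos'],R.from_quat(st['eef_rot']).as_matrix().round(4),w2px(s,[.5066,-.2222,.006]))
E
```

```text
[ 0.27429608  0.59292761  0.08526771  1.79507607 -0.06919622  0.75678102
 -1.54326995] [ 0.50702006 -0.22017646  0.2495965 ] [[-3.000e-04 -3.597e-01 -9.331e-01]
 [-0.000e+00 -9.331e-01  3.597e-01]
 [-1.000e+00  1.000e-04  3.000e-04]] (np.float64(315.31428567352145), np.float64(172.32228224276858))
```

View pics/w1.png

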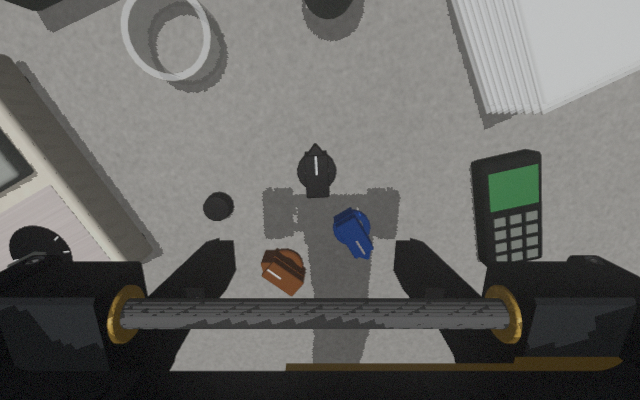

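The wrist view shows the black knob straight below the TCP, at (316,171). Its pointer runs straight up the image, so the jaws are aligned with the bar. Blue and brown are clear of it. Next I descend and grip.

>>> drive_tool:
  deltas:
    - [[0,0,0],[3.7,0,0],8.8]
    - [[0,0,0],[3.7,0,0],8.8]
    - [[0,0,0],[3.7,0.1,-0.1],8.8]
    - [[0,0,0],[3.7,0,0],8.8]
    - [[0,0,0],[3.7,0,0],8.8]
    - [[0,0,0],[3.0,0,0],8.8]
    - [[0,0,0],[1.25,0,0],8.8]
    - [[0,0,0],[0,0,0],8.8]
    - [[0,0,0],[0,0,0],8.8]
  force: 25

```text
clock: 2.7
tool_pos: [0.5079, -0.2218, 0.0226]
eef_rot: [0.695, -0.13, -0.695, -0.13]
contact_force: [0.8, 0.6, 0.4]
opening: 0.995
```

>>> drive_tool:
  deltas:
    - [[0,0,0],[0,0,0],0]
    - [[0,0,0],[0,0,0],0]
    - [[0,0,0],[0,0,0],0]
    - [[0,0,0],[0,0,0],0]
    - [[0,0,0],[0,0,0],0]
    - [[0,0,0],[0,0,0],0]
    - [[0,0,0],[0,0,0],0]
    - [[0,0,0],[0,0,0],0]
  force: 25

```text
clock: 3.37
tool_pos: [0.5077, -0.2216, 0.0223]
eef_rot: [0.695, -0.131, -0.695, -0.13]
contact_force: [-0.3, -0.1, 0.4]
opening: 0.418
```

>>> drive_tool:
  deltas:
    - [[0,0,0],[0,0,0],0]
    - [[0,0,0],[0,0,0],0]
    - [[0,0,0],[0,0,0],0]
    - [[0,0,0],[0,0,0],0]
  force: 25

```text
clock: 3.7
tool_pos: [0.5076, -0.2217, 0.0222]
eef_rot: [-0.695, 0.131, 0.695, 0.131]
contact_force: [-0.5, -0.3, 0.3]
opening: 0.317
```

>>> drive_tool:
  deltas:
    - [[0,0,0],[-1,0,0],0]
    - [[0,0,0],[-3,0,0],0]
    - [[0,0,0],[-3.5,0,0],0]
    - [[0,0,0],[-3.5,0,0],0]
    - [[0,0,0],[-3.5,0,0],0]
    - [[0,0,0],[-3.5,0,0],0]
    - [[0,0,0],[-2,0,0],0]
    - [[0,0,0],[0,0,0],0]
    - [[0,0,0],[0,0,0],0]
  force: 25

```text
clock: 4.45
tool_pos: [0.508, -0.2217, 0.2236]
eef_rot: [0.696, -0.131, -0.694, -0.13]
contact_force: [-0.7, -0.7, -0.9]
opening: 0.314
```

>>> drive_tool:
  deltas:
    - [[0,0,0],[0.5,-2.95,1.6],0]
    - [[0,0,0],[0.5,-2.95,1.6],0]
    - [[0,0,0],[0.5,-2.95,1.6],0]
    - [[0,0,0],[0.5,-2.95,1.6],0]
    - [[0,0,0],[0.5,-2.95,1.6],0]
    - [[0,0,0],[0.5,-2.95,1.6],0]
    - [[0,0,0],[0.5,-2.95,1.6],0]
    - [[0,0,0],[0.5,-2.95,1.6],0]
    - [[0,0,0],[0.5,-2.95,1.6],0]
    - [[0,0,0],[0.5,-2.95,1.6],0]
    - [[0,0,0],[0.5,-2.95,1.6],0]
    - [[0,0,0],[0,0,0],0]

```text
clock: 5.45
tool_pos: [0.4583, 0.1527, 0.1648]
eef_rot: [-0.694, 0.126, 0.698, 0.127]
contact_force: [0.1, -0.2, -0.5]
opening: 0.314
```

>>> drive_tool:
  deltas:
    - [[0,0,0],[0,0,0],0]
    - [[0,0,0],[0,0,0],0]

```text
clock: 5.62
tool_pos: [0.4604, 0.1437, 0.1662]
eef_rot: [-0.694, 0.131, 0.696, 0.13]
contact_force: [-0.2, -1.2, -1.1]
opening: 0.313
```

```bash
python3 - <<'E'
from h import *
import pickle
s=snap('wrist','w2.png');pickle.dump(s,open('w2.pkl','wb'))
st=r.get_state();print(st['q'],st['tool_pos'],R.from_quat(st['eef_rot']).as_matrix().round(4))
u,v=map(int,w2px(s,[.547,.111,.106]));print(u,v)
i=s['color'][:,:,::-1]
u=min(max(u,40),600);v=min(max(v,30),370)
a=cv2.resize(i[v-30:v+30,u-40:u+40],(800,600),interpolation=cv2.INTER_CUBIC)
cv2.imwrite('pics/w2c.png',cv2.convertScaleAbs(a,alpha=1.6,beta=15))
E
```

```text
[-0.48663955  0.65518632  0.14359671  2.0768947  -0.21033618  0.42512913
 -2.12408471] [0.46084615 0.1429421  0.16652978] [[-0.0018 -0.3645 -0.9312]
 [-0.0019 -0.9312  0.3645]
 [-1.      0.0024  0.001 ]]
311 83
```

View pics/w2.png

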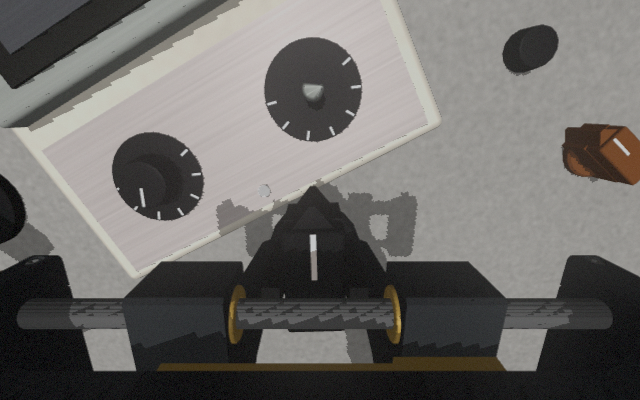

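View pics/w2c.png

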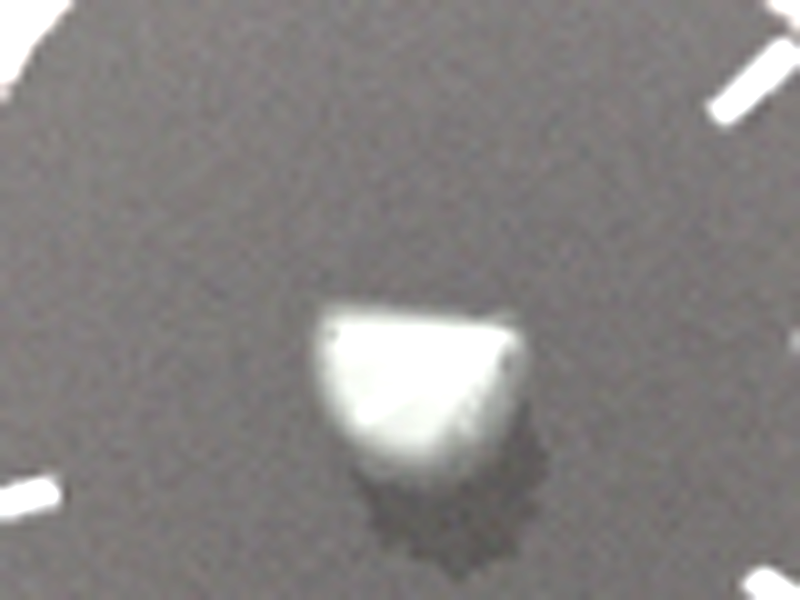

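The wrist view shows the bare D-spindle at about (313,89). Its flat edge runs from (303.5,84) to (323,85), so the flat faces nearly along the held pointer. The knob's nose is at (314,186), and its white line runs from (313,235) to (314,280).

```bash
python3 - <<'E'
from h import *
import pickle
s=pickle.load(open('w2.pkl','rb'));st=r.get_state()
M=R.from_quat(st['eef_rot']).as_matrix();p=st['tool_pos'];print(p,M.round(4))
T=lambda w:(M.T@(w-p)).round(4)
z=p[2]
print('spindle',px2w(s,313,89.3,.103),T(px2w(s,313,89.3,.103)))
a,b=[px2w(s,*q,.103) for q in((303.2,83.9),(323.1,85.1))];d=T(b)-T(a);print('chord',d,np.degrees(np.arctan2(d[2],d[1])))
for n,q,h in(('nose',(313.8,186),.016),('lineend',(313.3,235),.020),('middle',(314,280),.020)): print(n,T(px2w(s,*q,z+h)))
E
```

```text
[0.46084615 0.1429421  0.16652978] [[-0.0018 -0.3645 -0.9312]
 [-0.0019 -0.9312  0.3645]
 [-1.      0.0024  0.001 ]]
spindle [0.54378699 0.11133202 0.103     ] [ 0.0634 -0.0009 -0.0888]
chord [0.0001 0.0125 0.0007] 3.205215931013462
nose [-0.016  -0.0002 -0.0455]
lineend [-0.02   -0.0004 -0.0252]
middle [-0.02   -0.0001 -0.0035]
```

```bash
python3 - <<'E'
import cv2
i=cv2.imread('pics/w2.png');a=i[175:295,234:394];b=cv2.imread('pics/w1.png')[135:205,270:363]
a=cv2.resize(a,(800,600),interpolation=cv2.INTER_CUBIC)
cv2.imwrite('pics/w2k.png',cv2.convertScaleAbs(a,alpha=3.2,beta=0))
E
```

```text
(no output)
```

View pics/w2k.png

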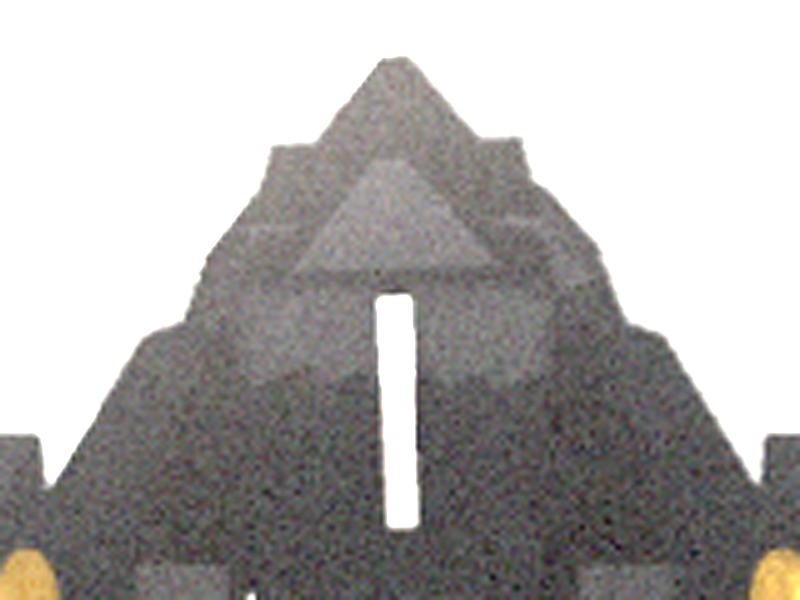

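```bash
python3 - <<'E'
from h import *
import pickle
s=pickle.load(open('w2.pkl','rb'));C=s['W'];st=r.get_state()
M=R.from_quat(st['eef_rot']).as_matrix();p=st['tool_pos'];z=p[2]
T=lambda w:(M.T@(w-p)).round(4)
for n,q,h,o in(('nosetop',(313.,206.8),.016,.036),('baredge',(313,229.2),.020,.026),('skirtmid',(314,280.6),.020,0),('nosebottom-skirt',(313,186.8),-.014,.036)):
    t=T(px2w(s,*q,z+h)); print(n,t,t[2]+o)
E
```

```text
nosetop [-0.016  -0.0006 -0.0364] -0.0004000000000000045
baredge [-0.02   -0.0005 -0.0278] -0.0017999999999999995
skirtmid [-0.02   -0.0001 -0.0032] -0.0032
nosebottom-skirt [ 0.014  -0.0007 -0.0377] -0.0017000000000000001
```

Relative to the TCP, the knob's axis is at tool z ≈ -1.7 mm and the spindle is at (-0.9, -88.8) mm. The knob also needs a turn of about +4°. I'll hover just above the tip.

>>> drive_tool:
  deltas:
    - [[0,0,0],[0.4,0,-2.2],0]
    - [[0,0,0],[0.8,0,-2.2],0]
    - [[0,0,0],[0.9,-0.1,-2.2],0]
    - [[0,0,0],[0.9,0,-2.1],0]
    - [[2,0,0],[0,0,0],0]
    - [[2,0,0],[0,0,0],0]
    - [[0,0,0],[0,0,0],0]
    - [[0,0,0],[0,0,0],0]
    - [[0,0,0],[0,0,0],0]

```text
clock: 6.42
tool_pos: [0.542, 0.1142, 0.1375]
eef_rot: [-0.69, 0.154, 0.69, 0.154]
contact_force: [-0.7, 0.3, -0.5]
opening: 0.315
```

```bash
python3 - <<'E'
from h import *
st=r.get_state();M=R.from_quat(st['eef_rot']).as_matrix();p=st['tool_pos'];print(p,M.round(4),st['q'][6])
k=p+M@np.array([0,0,-.0017]);print('axis',k)
print('err tool cm',100*M.T@(np.array([.54379,.11133,k[2]])-k), 'yaw pointer',np.degrees(np.arctan2(-M[1,2],-M[0,2])))
s=snap('scene');u,v=map(int,w2px(s,[.544,.111,.11]));
cv2.imwrite('pics/s3.png',cv2.convertScaleAbs(cv2.resize(s['color'][v-30:v+30,u-40:u+40,::-1],(800,600),interpolation=cv2.INTER_CUBIC),alpha=2))
E
```

```text
[0.54201643 0.11417424 0.13753253] [[-5.000e-04 -4.262e-01 -9.046e-01]
 [ 1.000e-04 -9.046e-01  4.262e-01]
 [-1.000e+00  1.000e-04  5.000e-04]] -2.0933776725093156
axis [0.54355429 0.11344968 0.13753165]
err tool cm [-3.55582288e-05  1.81704145e-01 -1.11667156e-01] yaw pointer -25.22765455981921
```

View pics/s3.png

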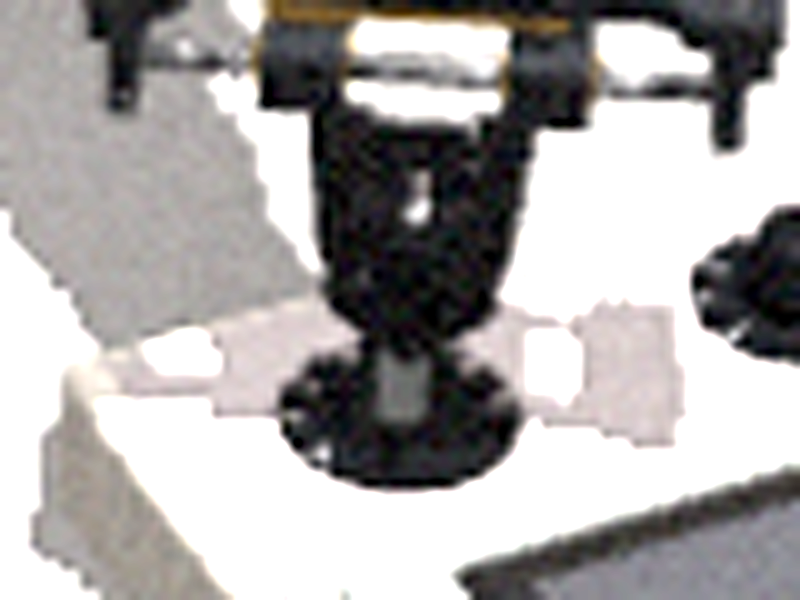

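The scene crop shows the knob hovering over the spindle, roughly centred. By measurement it is about 1.4 mm off in tool y, so I correct and settle.

>>> drive_tool:
  deltas:
    - [[0,0,0],[0,0.13,-0.05],0]
    - [[0,0,0],[0,0,0],0]
    - [[0,0,0],[0,0,0],0]
    - [[0,0,0],[0,0,0],0]

```text
clock: 6.8
tool_pos: [0.5427, 0.1126, 0.1373]
eef_rot: [0.69, -0.155, -0.69, -0.155]
contact_force: [-0.3, 0.2, -0.8]
opening: 0.316
```

```bash
cat > e.py <<'E'
from h import *
st=r.get_state();M=R.from_quat(st['eef_rot']).as_matrix();p=st['tool_pos']
k=p+M@np.array([0,.0005,-.0022]);print(p,M[:,0].round(4),'err tool mm',1000*M.T@(np.array([.54379,.11133,k[2]])-k),'F',st['contact_force'],st['moment'],st['opening'])
E
python3 e.py
```

```text
[0.54268085 0.11264866 0.13729221] [ 1.e-04 -0.e+00 -1.e+00] err tool mm [-6.31483698e-05  2.19210890e-01  6.34170447e-01] F [-0.31290262  0.22756178 -0.7671292 ] [ 0.06990677  0.00458695 -0.00506645] 0.31575242681074295
```

>>> drive_tool:
  deltas:
    - [[0,0,0],[0.3,0,0.05],0]
    - [[0,0,0],[0.3,0,0],0]
    - [[0,0,0],[0.3,0,0],0]
    - [[0,0,0],[0.2,0,0],0]
    - [[0,0,0],[0.2,0,0],0]
    - [[0,0,0],[0.2,0,0],0]
    - [[0,0,0],[0,0,0],0]
    - [[0,0,0],[0,0,0],0]

```text
clock: 7.47
tool_pos: [0.5428, 0.1125, 0.1221]
eef_rot: [0.69, -0.155, -0.69, -0.155]
contact_force: [2.6, -1.6, -1.7]
opening: 0.317
```

```bash
python3 e.py
```

```text
[0.54281476 0.1125398  0.12209863] [ 1.e-03 -3.e-04 -1.e+00] err tool mm [-0.00087632  0.17721933  0.8013972 ] F [ 2.57560538 -1.62050363 -1.70211242] [-0.15199524 -0.52041549 -0.01451029] 0.31743013142958043
```

The knob is engaged: 6 mm below the tip with no upward force, but 3 N of sideways push along tool -z. I'll relieve that while descending.

>>> drive_tool:
  deltas:
    - [[0,0,0],[0,0,-0.08],0]
    - [[0,0,0],[0.2,0,0],0]
    - [[0,0,0],[0.2,0,0],0]
    - [[0,0,0],[0,0,0],0]
    - [[0,0,0],[0,0,0],0]

```text
clock: 7.88
tool_pos: [0.543, 0.1124, 0.1181]
eef_rot: [-0.69, 0.155, 0.69, 0.155]
contact_force: [1.7, -1.0, -1.5]
opening: 0.318
```

```bash
python3 e.py
```

```text
[0.54298646 0.11242906 0.11805953] [-0.e+00 -1.e-04 -1.e+00] err tool mm [2.20304597e-06 1.50845313e-01 1.00417558e+00] F [ 1.71591329 -1.04928611 -1.45288186] [-0.04278082 -0.33749539 -0.01311727] 0.3180799705862231
```

>>> drive_tool:
  deltas:
    - [[0,0,0],[0.1,0,-0.07],0]
    - [[0,0,0],[0.2,0,0],0]
    - [[0,0,0],[0.2,0,0],0]
    - [[0,0,0],[0.2,0,0],0]
    - [[0,0,0],[0.2,0,0],0]
    - [[0,0,0],[0.2,0,0],0]
    - [[0,0,0],[0.2,0,0],0]
    - [[0,0,0],[0.1,0,0],0]
    - [[0,0,0],[0,0,0],0]
    - [[0,0,0],[0,0,0],0]

```text
clock: 8.72
tool_pos: [0.5436, 0.1121, 0.1041]
eef_rot: [-0.69, 0.155, 0.69, 0.155]
contact_force: [0.5, 0.2, -1.2]
opening: 0.317
```

```bash
python3 e.py
```

```text
[0.54358974 0.1121024  0.10414604] [-1.e-04 -1.e-04 -1.e+00] err tool mm [1.09974507e-04 1.12940385e-01 1.68911209e+00] F [ 0.46325931  0.23412578 -1.15173809] [ 0.06918878 -0.01913543  0.00505795] 0.316715508635844
```

>>> drive_tool:
  deltas:
    - [[0,0,0],[0.2,0,0],0]
    - [[0,0,0],[0.2,0,0],0]
    - [[0,0,0],[0.1,0,0],0]
    - [[0,0,0],[0,0,0],0]
    - [[0,0,0],[0,0,0],0]
  force: 40

```text
clock: 9.13
tool_pos: [0.5439, 0.1122, 0.0994]
eef_rot: [0.69, -0.155, -0.69, -0.155]
contact_force: [-0.8, -0.5, 4.1]
opening: 0.31
```

>>> drive_tool:
  deltas:
    - [[0,0,0],[0.1,0,0],0]
    - [[0,0,0],[0.1,0,0],0]
    - [[0,0,0],[0.1,0,0],0]
    - [[0,0,0],[0.1,0,0],0]
    - [[0,0,0],[0,0,0],0]
    - [[0,0,0],[0,0,0],0]

```text
clock: 9.63
tool_pos: [0.544, 0.1121, 0.0955]
eef_rot: [0.69, -0.155, -0.69, -0.155]
contact_force: [0.1, -0.1, 6.3]
opening: 0.316
```

```bash
python3 e.py
```

```text
[0.54395087 0.11214397 0.0954909 ] [ 8.e-04  1.e-04 -1.e+00] err tool mm [-1.47215722e-03  3.04712092e-01  1.99785746e+00] F [ 0.08649157 -0.10003005  6.32725701] [ 0.02188579  0.12534072 -0.00664902] 0.31621392140572996
```

>>> drive_tool:
  deltas:
    - [[0,0,0],[0.07,0,0],0]
    - [[0,0,0],[0.05,0,0],0]
    - [[0,0,0],[0,0,0],0]
    - [[0,0,0],[0,0,0],0]
    - [[0,0,0],[0,0,0],0]

```text
clock: 10.05
tool_pos: [0.544, 0.1122, 0.095]
eef_rot: [0.69, -0.155, -0.69, -0.155]
contact_force: [-2.6, 0.2, 12.2]
opening: 0.312
```

```bash
python3 - <<'E'
import e
from h import *
s=snap('scene');u,v=map(int,w2px(s,[.544,.111,.09]));
cv2.imwrite('pics/s4.png',cv2.convertScaleAbs(cv2.resize(s['color'][v-30:v+30,u-40:u+40,::-1],(800,600),interpolation=cv2.INTER_CUBIC),alpha=2))
E
```

```text
[0.54399743 0.11218064 0.09499641] [ 1.2e-03  3.0e-04 -1.0e+00] err tool mm [-0.00212599  0.35775162  2.02429767] F [-2.56984404  0.20793336 12.21426961] [0.04050245 0.28594419 0.0254469 ] 0.31238011845984576
```

View pics/s4.png

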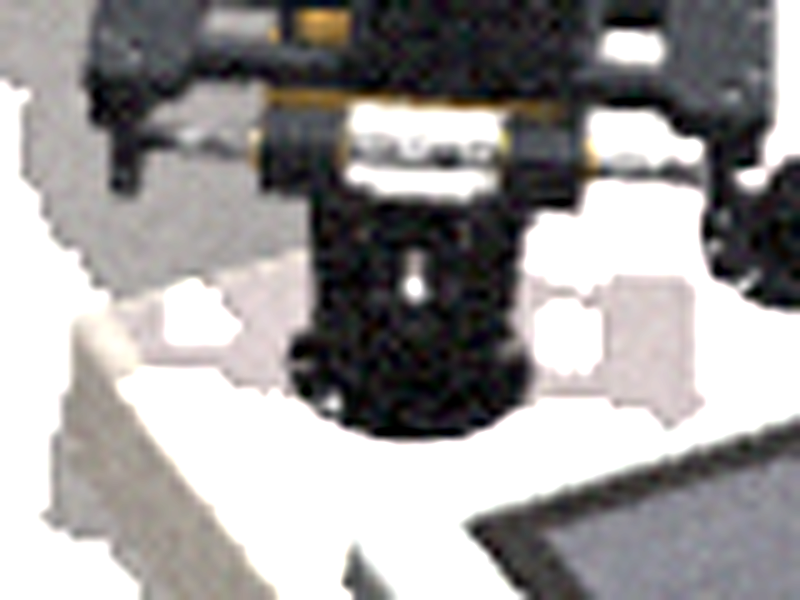

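The force rose sharply to 12 N over the last 0.5 mm, so the stop is reached. The crop shows the knob seated upright and down on the dial plate. Handing in.

```bash
python3 -c "
from plant import r
print(r.finish_job())"
```

```text
the job is handed in; nothing more can be done
None
```

I fitted the black bar knob on the bare spindle, pressed it in to the stop, and handed the job in at about 10 s with the knob still gripped. No verdict was reported.

- **Pick-up:** I gripped the knob by its bar and raised it about 20 cm off the counter.
- **Alignment:** I turned the knob about 4° to match the spindle's flat, as measured in the wrist camera image. A 3 N sideways push on entry dropped to about 0.5 N after I shifted the tool.
- **Pressed in:** The TCP went from about 102 mm at the fully fitted height to 95.0 mm, which is close to the full 7 mm. The vertical force rose through the spring's range to 6 N, then to 12 N over the last 0.5 mm. The tool stayed vertical to within 0.0013 rad, and the last picture shows the knob upright on the dial plate.
- **Disagreement:** The final position is about 2 mm from my camera-based estimate along the knob's length. I trusted the low contact forces over that estimate. The difference fits camera calibration error plus a small error in where the knob sat in the grip.
- **Not checked:** I saw no sign of the arm touching anything else, but I did not re-measure the other objects at the end.

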